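# Draw the top plate from the covered magazine and lay it on the scraping rest

## Robot

A 6-joint arm with a two-finger parallel gripper is mounted at the origin on a cart in front of the work surface, level with it; the furniture and walls round the work are solid. World frame = base frame: x ahead of the robot, y to its left, z up, the work surface at z = 0. Lengths are in m, angles in rad, forces in N, time in s.
With the tool pointing down it reaches from about 0.2 to 0.875 m from the base axis. Payload 3.4 kg.
Tool frame: the origin (TCP) lies midway between the tips of the shut fingers; the grasp point (between the pads) lies 19 mm behind it; z points along the fingers, y is the line along which they close (so a half turn about z gives the same grasp; the last joint's range is limited). The gripper opens to 94 mm and grips with 3 to 60 N. Pads are 16 mm wide; open, the fingers measure 119 mm over their backs; the gripper's body (75 mm by 177 mm) begins 78 mm behind the grasp point.
Start: joints at [-1.448, 0.276, 1.505, -0, 1.361, -0.121], TCP at [0.139, -0.558, 0.205] pointing down, gripper open.
Joint ranges: [-2.89, 2.89], [-0.75, 2.08], [0.22, 2.7], [-1.18, 4.32], [0.11, 2.71], [-2.7, 2.7]. Speed limits (rad/s): [2.57, 2.57, 3.14, 3.14, 3.14, 3.14].

## Interface

Orientations are given as a unit quaternion [x, y, z, w].
In Python, from bench import r gives the robot as it stands.
- The arm moves only by the tool arm_command, never from a script. Its argument "rows" is text: rows parted by semicolons, each of 7 numbers parted by spaces: the shift along the tool's x, y, z in mm, then the turn, a rotation vector about the tool's x, y, z in degrees, then the opening, from 0 (shut) to 1 (fully open). In form: x y z ax ay az jaw; .... A call has 1 to 12 rows; each row shifts and turns the commanded pose from where the row before left it, along the tool's axes as they then stand; what a row does not reach is not made up. A row lasts 1/8 s, in which the tool goes at most 62.5 mm and 10.7 degrees, less where a joint would pass 70% of its speed; a pose out of reach is approached as far as the arm can. A call is refused whole if a number of a shift passes 62.5 or a number of a turn 10.7, either way. A call with a gripper value outside its range is refused whole. The fingers move at their own pace and stop on an object; "squeeze" is the grip in N (left out, the last holds). Time passes only in rows, so rows that do not move let the fingers close. It gives the time, the measured TCP pose, the force, the opening and the grip force at its end, in the units of the state.
- r.get_state(): the state, without advancing time (a new reading comes with each control period).
- r.capture(name): name is "scene" or "side" or "wrist"; returns a dict with "image" (400x640x3 uint8, red, green, blue), "range_z" (400x640 float32, m along the optical axis (not along the pixel's ray), 0 where there is no reading), "fovy" (degrees; the focal length in pixels is half the picture's height over the tangent of half this angle, whatever the lens; pixels are square), "cx", "cy" (the principal point, pixels), "k1" (the pictures are not rectified: a ray, as slopes to the right and down, at radius r is drawn at 1 + k1 r^2 times it, then the intrinsics apply), "T" (4x4, takes a point from camera to world coordinates). Camera axes: x right, y down, z forward; pixel columns grow to the right and rows downward; lengths in m; the calibration is good to about 2 mm. A picture is of the moment at which its call begins.
- r.job_done(): hands the job in; it is judged then, once.
The state is a dict: "time": time; "qpos": joint angles; "qvel": joint speeds; "joint_efforts": joint torques, N m; "eef_pos": TCP position; "tcp_rot": TCP orientation; "force": force on the tool from outside, world axes, zero at the start; "torque": the same for the moment, N m; "finger_gap": opening from 0.0 (shut) to 1.0 (fully open); "gripper_force": force on a finger pad.
Only numpy, scipy, OpenCV 4.12 (cv2) and the standard library are available. Lean on these libraries where they do the work, as an engineer would, in place of code of your own. Each camera call takes 0.05 s, during which the arm holds its last target. There are 200 camera calls.

## Task

Under the cover of the magazine lies a stack of three flat metal plates. Slide only the top plate forward with the fingertips until its front end sticks well out over the front edge of the magazine, still lying flat, then pinch it there by its two long edges and carry it off; do not let it fall on the bench. Lay it flat on the scraping rest, lengthwise between the two low side strips with its end pushed fully home against the back stop, and let go; the other two plates stay in the magazine and the scraper and the side cutters stay where they lie.

Things in the scene. Friction and masses are not known exactly. Their poses are not given: they have to be found in the camera images.
- magazine: Fixed grey metal magazine, open at its front (-x). Origin: on the bench, z up, +x to its closed back. In its frame (mm): deck top z=60, x -94 to 130; rails along it, inner faces y=+-29, 6 thick, up to z=76; retaining lip across the front, x -94 to -88, up to z=71; back panel at x=130. The foot under it (x -50 to 140) is 8 high, so there is free room under the front of the deck.
- magazine_cover (a point): Middle of the front lower edge of the magazine's flat cover (magazine x=-60 mm, z=268 mm). The cover is 160 mm wide, runs back to the panel and carries a fixed jar, top z=330 mm. Gussets only behind x=75 mm; front and sides open. A gripper pointing straight down strikes it; one pointing inward (+x) and down, 25 to 40 degrees from vertical, gets under it to the plate's front part.
- plate: Top plate of the stack: flat smooth aluminium, 160 (x) x 50 (y) x 6 mm, about 0.12 kg. Origin: centre of its underside, z up. At the start its top is at z=78 mm, 2 mm above the rails (4 mm play each side), its front end 34 to 48 mm behind the magazine's front edge. Slippery on metal; fingertips pressed on with 5 to 15 N drag it. Press only over the stack (magazine x above -87 mm), or it tips.
- plate_mid: The second plate, alike, directly under the top plate, its underside at z=66 mm. Origin: centre of its underside. The lip keeps it from sliding forward.
- plate_low: The lowest plate, alike, on the deck. Origin: centre of its underside.
- rest: Fixed scraping rest. Origin: on the bench, z up, +x to its back stop. In its frame (mm): deck top z=55, x -25 to 80, 82 wide; back stop's front face at x=80, up to z=77; two side strips x -17 to 78, inner faces y=+-32, up to z=60. A plate pushed home has its centre at x=0, y=0; its front 55 mm then stick out over the deck's front edge, free at both sides and below.
- scraper_orange: Bystander: loose hand scraper with a plastic handle, 50 x 170 x 16 mm, lying on the bench. Origin: centre of its underside.
- side_cutters: Bystander: loose side cutters, 50 x 143 x 14 mm, lying on the bench. Origin: centre of its underside.

How it is judged:
By the outcome, as a careful person would: the job done as asked, in the order asked, and still so for the second after the job is handed in, with the robot touching nothing.
It also fails if it takes over 72 s, if anything falls off the work surface, if the arm or the gripper's body presses on something with over 40 N, if the wrist force passes 120 N, or if a joint passes its speed limit or range.

## Working session

There is one attempt and no reset: what is moved stays moved. The work goes in short steps, Python scripts to look and compute and a tool call to move; the robot and the scene stay as the last step left them, time stands still between calls to the robot, and variables do not carry over. Pictures are saved under pics/ and viewed, at most 10 in all, crops included, and the job is handed in when it is done.

Besides the shell and the picture viewer there is one more tool, called after "Call:" in YAML: its name, and indented under it one key for each argument. arm_command: Moves the arm, as the interface text tells. Its arguments: {"type":"object","properties":{"rows":{"type":"string"},"squeeze":{"type":"number"}},"required":["rows"]}

```bash
mkdir -p pics
cat > h.py <<'E'
import numpy as np,cv2,sys
from bench import r
from scipy.spatial.transform import Rotation as R
def cap(n,fn=None):
    c=r.capture(n)
    if fn: cv2.imwrite('pics/'+fn,c['image'][:,:,::-1])
    np.savez('/tmp/'+n+'.npz',**c)
    return c
def load(n): return np.load('/tmp/'+n+'.npz')
def cloud(c):
    h,w=c['range_z'].shape; f=h/2/np.tan(np.radians(float(c['fovy']))/2)
    u,v=np.meshgrid(np.arange(w),np.arange(h))
    K=np.array([[f,0,float(c['cx'])],[0,f,float(c['cy'])],[0,0,1]])
    p=cv2.undistortPoints(np.stack([u,v],-1).reshape(-1,1,2).astype(float),K,np.array([float(c['k1']),0,0,0])).reshape(h,w,2)
    z=c['range_z']; P=np.stack([p[...,0]*z,p[...,1]*z,z],-1)
    T=c['T']; return P@T[:3,:3].T+T[:3,3]
E
ls
python3 - <<'E'
from h import *
for n in('scene','side'):
    c=cap(n,n+'0.png'); print(n,c['T'].round(3).tolist(),c['fovy'],c['k1'])
print(r.get_state())
E
```

```text
h.py
pics
scene [[-0.685, -0.49, 0.539, 0.103], [-0.729, 0.46, -0.508, 0.53], [0.0, -0.741, -0.672, 0.752], [0.0, 0.0, 0.0, 1.0]] 47.74303963494703 -0.12966905117506855
side [[0.867, -0.316, 0.386, 0.256], [-0.498, -0.52, 0.694, -0.512], [-0.019, -0.794, -0.608, 0.7], [0.0, 0.0, 0.0, 1.0]] 49.809014008948736 0.03242930368722695
{'time': 0.1, 'qpos': array([-1.44798380e+00,  2.76528088e-01,  1.50597903e+00, -1.88072743e-05,
        1.36068409e+00, -1.20983404e-01]), 'qvel': array([-3.79175033e-04,  4.61328757e-04, -1.26640820e-03,  6.13920287e-04,
       -9.05803966e-05, -8.26913342e-04]), 'joint_efforts': array([ 1.28429932e-03, -4.05456698e+01, -2.37780315e+01,  7.02227606e-02,
        2.98769760e-02, -4.48717287e-05]), 'eef_pos': array([ 0.13873433, -0.55750463,  0.20470428]), 'tcp_rot': array([ 9.92579082e-01,  1.21598224e-01, -9.92624244e-06, -7.99267876e-04]), 'force': array([-0.17462681,  0.10360337,  0.31496951]), 'torque': array([ 0.01974673, -0.01483763,  0.0577545 ]), 'gripper_force': 0.0, 'finger_gap': 1.000440092102271}
```

View pics/scene0.png

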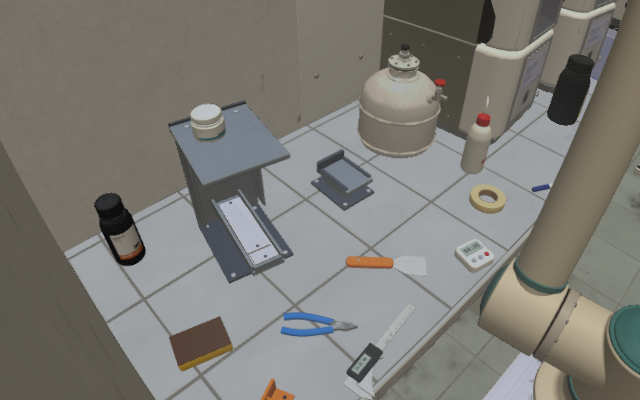

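View pics/side0.png

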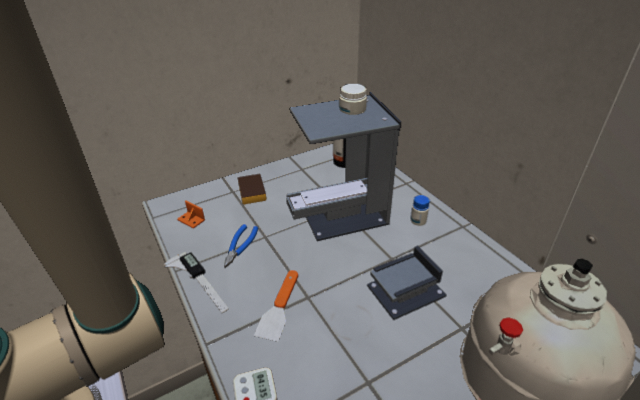

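The scene picture shows the magazine with the white plate around (243,230) under the cover, and the rest at (343,178) with its back stop away from the robot. The side picture shows the plate at (335,195) and the rest at (407,285). Next I fit the poses from the depth clouds.

Run:
```python
from h import *
def box(P,m,name):
    q=P[m][:,:2].astype(np.float32)
    (c,s,a)=cv2.minAreaRect(q); print(name,len(q),np.round(c,4),np.round(s,4),round(a,2), cv2.boxPoints((c,s,a)).round(4).tolist())
for n,mb,rb in(('scene',(205,185,300,285),(305,145,385,210)),('side',(280,170,375,220),(360,240,450,320))):
    P=cloud(load(n)); v,u=np.mgrid[:400,:640]
    def roi(b): return (u>b[0])&(u<b[2])&(v>b[1])&(v<b[3])
    z=P[...,2]
    tab=np.median(z[300:,300:360]); print(n,'table',tab)
    m=roi(mb)
    print('hist mag',np.histogram(z[m],bins=np.arange(.05,.09,.003))[0])
    print('hist rest',np.histogram(z[roi(rb)],bins=np.arange(.045,.085,.003))[0])
    white=(load(n)['image'].min(2)>150)
    box(P,m&(abs(z-.078)<.005)&white,'plate')
    box(P,m&(z>.062)&(z<.09),'magtop')
    d=roi(rb)
    box(P,d&(abs(z-.055)<.003),'restdeck'); box(P,d&(abs(z-.077)<.004),'stop')
    box(P,roi((165,95,300,180) if n=='scene' else (285,85,402,145))&(abs(z-.27)<.012),'cover')
```

```text
scene table 0.00015228506069797643
hist mag [  74   87  103  188  170  161  243  453  563 1254  189   44   33]
hist rest [ 47  51 111 625 225 155  32  32  26  25  64  37   0]
plate 1395 [0.6842 0.2192] [0.0622 0.1944] 81.38 [[0.5834000110626221, 0.2029999941587448], [0.7756999731063843, 0.1738000065088272], [0.7850000262260437, 0.2354000061750412], [0.5927000045776367, 0.2644999921321869]]
magtop 3121 [0.6964 0.196 ] [0.1179 0.2311] 81.02 [[0.5730999708175659, 0.155799999833107], [0.8014000058174133, 0.11969999969005585], [0.8198000192642212, 0.2362000048160553], [0.5914999842643738, 0.27219998836517334]]
restdeck 824 [ 0.6896 -0.0718] [0.0858 0.1116] 85.14 [[0.6304000020027161, -0.10980000346899033], [0.741599977016449, -0.11919999867677689], [0.7488999962806702, -0.03370000049471855], [0.6376000046730042, -0.024299999698996544]]
stop 119 [ 0.7454 -0.0743] [0.0804 0.0129] 85.93 [[0.7361000180244446, -0.11389999836683273], [0.7488999962806702, -0.11479999870061874], [0.7545999884605408, -0.03460000082850456], [0.7418000102043152, -0.03370000049471855]]
cover 4765 [0.7169 0.2101] [0.1
[... 777 characters left out ...]
95, 0.34779998660087585]]
restdeck 1404 [ 0.6917 -0.0733] [0.0835 0.1174] 85.54 [[0.6299999952316284, -0.11029999703168869], [0.746999979019165, -0.11940000206232071], [0.7534999847412109, -0.03620000183582306], [0.6365000009536743, -0.02710000053048134]]
stop 194 [ 0.7438 -0.0761] [0.0818 0.0125] 89.52 [[0.7372000217437744, -0.11699999868869781], [0.7498000264167786, -0.11710000038146973], [0.7504000067710876, -0.03530000150203705], [0.7379000186920166, -0.03519999980926514]]
cover 3138 [0.718  0.2086] [0.1633 0.1994] 77.84 [[0.6032999753952026, 0.14980000257492065], [0.79830002784729, 0.10779999941587448], [0.8327000141143799, 0.26750001311302185], [0.6377000212669373, 0.3095000088214874]]
```

```bash
cat >> h.py <<'E'
def proj(c,X):
    h=400; f=h/2/np.tan(np.radians(float(c['fovy']))/2)
    K=np.array([[f,0,float(c['cx'])],[0,f,float(c['cy'])],[0,0,1]])
    T=np.linalg.inv(c['T']); Y=np.asarray(X)@T[:3,:3].T+T[:3,3]
    return cv2.projectPoints(Y.reshape(-1,1,3),np.zeros(3),np.zeros(3),K,np.array([float(c['k1']),0,0,0]))[0].reshape(-1,2)
def fr(o,X):  # o=(x,y,yawdeg), X in mm
    X=np.asarray(X,float)/1000; a=np.radians(o[2]); M=np.array([[np.cos(a),-np.sin(a),0],[np.sin(a),np.cos(a),0],[0,0,1]])
    return X@M.T+[o[0],o[1],0]
def rect(x0,x1,y0,y1,z): return [[x0,y0,z],[x1,y0,z],[x1,y1,z],[x0,y1,z]]
MAG=(.680,.2177,-11.9); REST=(.660,-.070,-4.7)
def overlay(c,items,crop,k,fn):
    x0,y0,x1,y1=crop
    im=cv2.resize(c['image'][y0:y1,x0:x1,::-1],None,fx=k,fy=k,interpolation=cv2.INTER_CUBIC)
    for o,X,col in items:
        p=(proj(c,fr(o,X))-[x0,y0]+.5)*k
        cv2.polylines(im,[p.round().astype(int)],True,col,1)
    return im
E
python3 - <<'E'
from h import *
M,Rr=MAG,REST
it=[(M,rect(-60,136,-80,80,268),(0,255,0)),(M,rect(-94,130,-35,35,76),(0,0,255)),(M,rect(-53,107,-25,25,78),(255,0,0)),
 (Rr,rect(-25,80,-41,41,55),(0,0,255)),(Rr,rect(80,80.1,-41,41,77),(0,255,0)),(Rr,rect(-17,78,-32,32,60),(255,0,255))]
a=overlay(load('scene'),it,(165,100,385,290),2,'');b=overlay(load('side'),it,(280,80,460,320),2,'')
H=max(a.shape[0],b.shape[0]);o=np.zeros((H,800,3),np.uint8);o[:a.shape[0],:a.shape[1]]=a;o[:b.shape[0],440:]=b
cv2.imwrite('pics/ov1.png',o)
E
```

```text
(no output)
```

View pics/ov1.png

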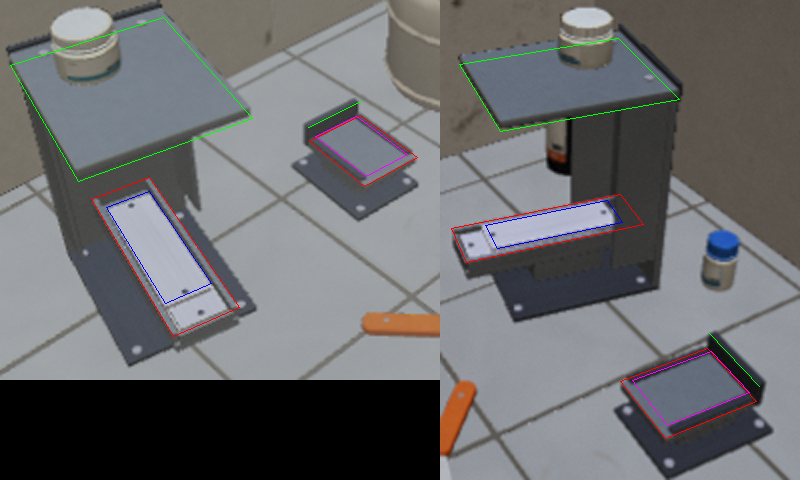

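```bash
cat >> h.py <<'E'
def tgt(o,p,th,flip=False):
    a=R.from_euler('z',o[2],degrees=True); t=np.radians(th)
    z=[np.sin(t),0,-np.cos(t)]; x=[np.cos(t),0,np.sin(t)]; y=np.cross(z,x)
    M=np.stack([x,y,z],1)
    if flip: M=M@np.diag([-1,-1,1])
    return fr(o,p), a*R.from_matrix(M)
def plan(p,Q,n=None):
    s=r.get_state(); p0=s['eef_pos'];Q0=R.from_quat(s['tcp_rot'])
    rv=(Q0.inv()*Q).as_rotvec(degrees=True); d=p-p0
    n=n or int(max(np.ceil(np.linalg.norm(rv)/10),np.ceil(np.linalg.norm(d)/.055),1))
    print('rows',n,'rot/row',(rv/n).round(1),'shift total in final tool axes',(Q.inv().apply(d)*1000).round(1), 'in present axes',(Q0.inv().apply(d)*1000).round(1))
def magstate(o=None):
    o=o or MAG; s=r.get_state(); a=R.from_euler('z',o[2],degrees=True).inv()
    v=a.apply(s['eef_pos']-[o[0],o[1],0])*1000; Q=a*R.from_quat(s['tcp_rot'])
    print('t',round(s['time'],2),'pos',v.round(1),'z',Q.as_matrix()[:,2].round(3),'y',Q.as_matrix()[:,1].round(3),'F',a.apply(s['force']).round(1),'gap',round(s['finger_gap'],3),'gf',round(s['gripper_force'],1),'q',s['qpos'].round(2))
E
python3 - <<'E'
from h import *
c=r.capture('wrist'); s=r.get_state(); Q=R.from_quat(s['tcp_rot'])
print('cam in tool',Q.inv().apply(c['T'][:3,3]-s['eef_pos']).round(3), Q.inv().apply(c['T'][:3,2]).round(2))
for f in(0,1): plan(*tgt(MAG,[-125,0,180],38,f))
E
```

```text
cam in tool [ 0.079 -0.001 -0.178] [-0.27 -0.    0.96]
rows 17 rot/row [-0.5  2.2  1.5] shift total in final tool axes [ 177.6 -870.3  170.3] in present axes [ 599.9 -676.3   25.8]
rows 17 rot/row [-3.  -0.7 -8.6] shift total in final tool axes [-177.6  870.3  170.3] in present axes [ 599.9 -676.3   25.8]
```

Run:
```python
from h import *
plan(*tgt(MAG,[-200,0,210],38,1),17)
```

```text
rows 17 rot/row [-3.  -0.7 -8.6] shift total in final tool axes [-137.   870.3  100.4] in present axes [ 532.4 -709.    -4.2]
```

Call:
arm_command:
  rows: "26 -35 -2 0 0 0 0.22;26 -35 -2 0 0 0 0.22;26 -35 -2 0 0 0 0.22;26 -35 -2 0 0 0 0.22;26 -35 -2 0 0 0 0.22;26 -35 0 0 0 0 0.22;26 -35 0 0 0 0 0.22;26 -35 0 0 0 0 0.22;26 -35 0 0 0 0 0.22;26 -35 0 0 0 0 0.22"

```text
time: 1.4
eef_pos: [0.3068, -0.1542, 0.2154]
tcp_rot: [0.993, 0.121, 0.0, 0.0]
force: [0.8, -1.0, -0.4]
finger_gap: 0.223
gripper_force: 0.0
```

Call:
arm_command:
  rows: "26 -35 0 0 0 0 0.22;26 -35 0 0 0 0 0.22;26 -35 0 0 0 0 0.22;26 -35 0 0 0 0 0.22;26 -35 0 0 0 0 0.22;26 -35 0 0 0 0 0.22;26 -35 0 0 0 0 0.22;26 -35 0 0 0 0 0.22;26 -35 0 0 0 0 0.22;26 -35 0 0 0 0 0.22"

```text
time: 2.65
eef_pos: [0.4747, 0.2482, 0.2151]
tcp_rot: [0.993, 0.122, -0.0, 0.0]
force: [0.9, -0.1, 0.8]
finger_gap: 0.218
gripper_force: 0.0
```

Run:
```python
from h import *
magstate();plan(*tgt(MAG,[-200,0,210],38,1),17)
```

```text
t 2.65 pos [-207.2  -12.5  215.1] z [-0.    -0.001 -1.   ] y [ 0.437 -0.9    0.   ] F [0.9 0.1 0.8] gap 0.218 gf 0.0 q [ 0.35  0.21  1.57 -0.    1.36  1.68]
rows 17 rot/row [-3.  -0.7 -8.6] shift total in final tool axes [-2.5 12.5  8.5] in present axes [12.  -8.1  5.1]
```

Call:
arm_command:
  rows: "0 0 0 -3 -0.7 -8.6 0.22;0 0 0 -3 -0.7 -8.6 0.22;0 0 0 -3 -0.7 -8.6 0.22;0 0 0 -3 -0.7 -8.6 0.22;0 0 0 -3 -0.7 -8.6 0.22;0 0 0 -3 -0.7 -8.6 0.22;0 0 0 -3 -0.7 -8.6 0.22;0 0 0 -3 -0.7 -8.6 0.22;0 0 0 -3 -0.7 -8.6 0.22"

```text
time: 3.78
eef_pos: [0.4743, 0.247, 0.215]
tcp_rot: [0.671, 0.708, -0.024, 0.221]
force: [0.3, -0.6, -0.2]
finger_gap: 0.22
gripper_force: 0.0
```

Call:
arm_command:
  rows: "0 0 0 -3 -0.7 -8.6 0.22;0 0 0 -3 -0.7 -8.6 0.22;0 0 0 -3 -0.7 -8.6 0.22;0 0 0 -3 -0.7 -8.6 0.22;0 0 0 -3 -0.7 -8.6 0.22;0 0 0 -3 -0.7 -8.6 0.22;0 0 0 -3 -0.7 -8.6 0.22;0 0 0 -3 -0.7 -8.6 0.22;0 0 0 0 0 0 0.22"

```text
time: 4.9
eef_pos: [0.4735, 0.2456, 0.215]
tcp_rot: [0.102, 0.939, -0.036, 0.327]
force: [-0.6, 0.3, -0.1]
finger_gap: 0.221
gripper_force: 0.0
```

Run:
```python
from h import *
magstate();plan(*tgt(MAG,[-120,0,110],38,1))
cap('wrist','w1.png')
```

```text
t 4.9 pos [-207.8  -15.3  215. ] z [ 0.621 -0.005 -0.783] y [ 0.008  1.    -0.   ] F [-0.6  0.2 -0.1] gap 0.221 gf 0.0 q [ 0.72  0.04  2.   -0.76  0.81 -0.19]
rows 3 rot/row [-0.1  0.1 -0.1] shift total in final tool axes [ -4.6  15.3 136.8] in present axes [ -3.5  16.  136.8]
```

View pics/w1.png

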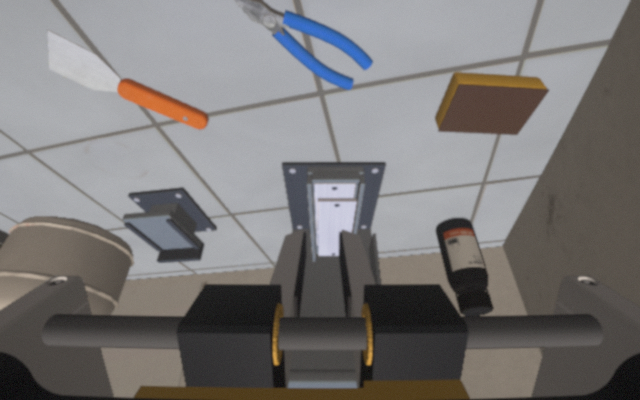

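The wrist picture (upside down) shows the magazine at centre. Its lip is at about (335,177), the top plate's front edge at (337,200) and the fingertips at (300,240) and (350,240). I'll check the plate's front edge and sides from this view, then approach.

Run:
```python
from h import *
c=load('wrist');P=cloud(c); a=np.radians(-MAG[2])
d=P-[MAG[0],MAG[1],0]; X=np.stack([d[...,0]*np.cos(a)-d[...,1]*np.sin(a),d[...,0]*np.sin(a)+d[...,1]*np.cos(a),d[...,2]],-1)*1000
for v in range(166,236,4): print(v,X[v,337].round(0),c['image'][v,330],c['image'][v,337])
for v in(190,215,225):
    print(v,[(u,int(X[v,u,0]),int(X[v,u,1]),int(X[v,u,2]),int(c['image'][v,u].mean())) for u in list(range(302,324,3))+list(range(350,372,3))])
```

```text
166 [-51.   5.   7.] [72 73 75] [75 75 80]
170 [-97.   2.  55.] [85 82 82] [84 83 82]
174 [-96.   2.  61.] [80 79 79] [84 84 83]
178 [-96.   2.  67.] [91 92 93] [92 91 91]
182 [-92.   2.  70.] [138 139 149] [136 139 145]
186 [-85.   2.  70.] [200 200 219] [190 191 210]
190 [-77.   2.  71.] [201 203 221] [194 194 214]
194 [-68.   3.  70.] [203 204 222] [202 202 220]
198 [-62.   3.  72.] [158 154 164] [160 156 166]
202 [-60.   3.  77.] [192 190 207] [183 180 196]
206 [-52.   3.  78.] [202 204 221] [141 142 158]
210 [-43.   3.  78.] [199 202 220] [204 205 223]
214 [-31.   4.  76.] [203 201 220] [205 206 224]
218 [-22.   4.  77.] [204 205 222] [204 205 222]
222 [-12.   4.  77.] [198 199 219] [205 205 223]
226 [-1.  5. 78.] [202 202 220] [202 204 221]
230 [12.  5. 77.] [197 199 218] [201 202 219]
234 [23.  5. 77.] [197 198 217] [194 195 214]
190 [(302, 6, -48, 6, 80), (305, 6, -43, 6, 81), (308, -83, -33, 74, 131), (311, -82, -29, 74, 115), (314, -61, -26, 58, 165), (317, -77, -22, 71, 210), (320, -77, -18, 70, 208), (323, -77, -14, 71, 209), (350, -77, 18, 71, 208), (353, -77, 22, 71, 19
[... 220 characters left out ...]
, -27, -31, 75, 126), (314, -2, -28, 59, 131), (317, -20, -23, 71, 206), (320, -29, -19, 77, 212), (323, -30, -15, 77, 208), (350, -29, 21, 77, 209), (353, -28, 25, 76, 192), (356, -25, 30, 74, 127), (359, -26, 34, 75, 112), (362, 78, 53, 7, 80), (365, 79, 59, 7, 80), (368, 80, 64, 6, 80), (371, 78, 69, 8, 82)]
225 [(302, 113, -54, 7, 89), (305, 112, -49, 7, 75), (308, 114, -43, 6, 83), (311, 0, -32, 74, 130), (314, 6, -28, 71, 120), (317, 6, -24, 71, 190), (320, -4, -19, 77, 210), (323, -3, -15, 77, 209), (350, -3, 23, 77, 208), (353, 16, 29, 65, 132), (356, 0, 32, 75, 128), (359, 112, 51, 8, 87), (362, 115, 57, 6, 115), (365, 114, 62, 7, 112), (368, 113, 68, 7, 79), (371, 115, 74, 6, 125)]
```

```bash
sed -i 's/^MAG=.*/MAG=(.678,.2182,-11.5); REST=(.660,-.070,-4.7)/' h.py
python3 - <<'E'
from h import *
magstate();plan(*tgt(MAG,[-110,1,140],38,1));plan(*tgt(MAG,[10,1,92],38,1))
E
```

```text
t 4.95 pos [-205.4  -13.   215.4] z [ 0.622 -0.009 -0.783] y [0.016 1.    0.001] F [-0.1  0.1 -0.8] gap 0.22 gf 0.0 q [ 0.72  0.04  2.   -0.76  0.81 -0.18]
rows 3 rot/row [-0.2  0.2 -0.2] shift total in final tool axes [-28.7  14.  118.1] in present axes [-27.6  15.5 118.2]
rows 5 rot/row [-0.1  0.1 -0.1] shift total in final tool axes [-93.7  14.  229.8] in present axes [-91.7  17.3 230.4]
```

Call:
arm_command:
  rows: "-7 3.6 29.5 -0.2 0.2 -0.3 0.22;-7 3.6 29.5 -0.2 0.2 -0.3 0.22;-7 3.6 29.5 -0.2 0.2 -0.3 0.22;-7 3.6 29.5 0 0 0 0.22;-13 0 22.4 0 0 0 0.22;-13 0 22.4 0 0 0 0.22;-13 0 22.4 0 0 0 0.22;-13 0 22.4 0 0 0 0.22;-13 0 22.4 0 0 0 0.22;0 0 0 0 0 0 0.22"

```text
time: 6.2
eef_pos: [0.6896, 0.2174, 0.0904]
tcp_rot: [0.092, 0.941, -0.033, 0.323]
force: [-0.3, 0.1, 0.5]
finger_gap: 0.216
gripper_force: 0.0
```

Run:
```python
from h import *
magstate();plan(*tgt(MAG,[10,1,85],38,1))
```

```text
t 6.2 pos [11.5  1.5 90.4] z [ 0.613  0.001 -0.79 ] y [-0.004  1.    -0.002] F [-0.3  0.   0.5] gap 0.216 gf 0.0 q [ 0.39  0.39  1.89 -0.91  0.45 -0.23]
rows 1 rot/row [ 0.  -0.2  0.3] shift total in final tool axes [ 4.5 -0.5  3.3] in present axes [ 4.5 -0.5  3.3]
```

Call:
arm_command:
  rows: "1.2 0 1.6 0 0 0 0.22;1.2 0 1.6 0 0 0 0.22;0.6 0 0.8 0 0 0 0.22;0 0 0 0 0 0 0.22"

```text
time: 6.7
eef_pos: [0.6878, 0.2185, 0.0866]
tcp_rot: [0.091, 0.941, -0.032, 0.323]
force: [-0.1, -0.4, 0.6]
finger_gap: 0.219
gripper_force: 0.0
```

Call:
arm_command:
  rows: "0.6 0 0.8 0 0 0 0.22;0.6 0 0.8 0 0 0 0.22;0 0 0 0 0 0 0.22"

```text
time: 7.08
eef_pos: [0.6882, 0.2182, 0.0843]
tcp_rot: [0.092, 0.941, -0.033, 0.323]
force: [0.0, 0.0, 0.7]
finger_gap: 0.22
gripper_force: 0.0
```

Call:
arm_command:
  rows: "0.6 0 0.8 0 0 0 0.22;0.6 0 0.8 0 0 0 0.22;0 0 0 0 0 0 0.22"

```text
time: 7.45
eef_pos: [0.6888, 0.2183, 0.0832]
tcp_rot: [0.091, 0.941, -0.032, 0.323]
force: [-0.9, 0.6, 3.6]
finger_gap: 0.218
gripper_force: 1.9
```

Call:
arm_command:
  rows: "0.6 0 0.8 0 0 0 0.22;0.6 0 0.8 0 0 0 0.22;0 0 0 0 0 0 0.22"

```text
time: 7.82
eef_pos: [0.6898, 0.2186, 0.0828]
tcp_rot: [0.091, 0.941, -0.032, 0.325]
force: [-2.3, -0.9, 7.8]
finger_gap: 0.222
gripper_force: 4.3
```

Call:
arm_command:
  rows: "0.3 0 0.4 0 0 0 0.22;3.2 0 -2.4 0 0 0 0.22;3.2 0 -2.4 0 0 0 0.22;3.2 0 -2.4 0 0 0 0.22;3.2 0 -2.4 0 0 0 0.22;0 0 0 0 0 0 0.22"

```text
time: 8.57
eef_pos: [0.675, 0.2225, 0.0828]
tcp_rot: [0.091, 0.941, -0.031, 0.326]
force: [-0.3, -0.8, 9.1]
finger_gap: 0.222
gripper_force: 4.4
```

Run:
```python
from h import *
magstate()
```

```text
t 8.57 pos [-3.8  3.6 82.8] z [ 0.618  0.005 -0.786] y [-0.008  1.     0.001] F [-0.1 -0.8  9.1] gap 0.222 gf 4.4 q [ 0.41  0.39  1.92 -0.98  0.44 -0.14]
```

Call:
arm_command:
  rows: "4 -0.3 -3 0 0 0 0.22;4 -0.3 -3 0 0 0 0.22;4 -0.3 -3 0 0 0 0.22;4 -0.3 -3 0 0 0 0.22;4 -0.3 -3 0 0 0 0.22;4 -0.3 -3 0 0 0 0.22;0 0 0 0 0 0 0.22"

```text
time: 9.45
eef_pos: [0.6455, 0.2267, 0.0827]
tcp_rot: [0.091, 0.941, -0.031, 0.326]
force: [-0.3, -0.8, 10.6]
finger_gap: 0.219
gripper_force: 5.2
```

```bash
cat > wv.py <<'E'
from h import *
magstate()
c=cap('wrist',sys.argv[1] if len(sys.argv)>1 else None);P=cloud(c);a=np.radians(-MAG[2])
d=P-[MAG[0],MAG[1],0]; X=np.stack([d[...,0]*np.cos(a)-d[...,1]*np.sin(a),d[...,0]*np.sin(a)+d[...,1]*np.cos(a),d[...,2]],-1)*1000
m=(abs(X[...,2]-78)<2.5)&(abs(X[...,1])<40)&(X[...,0]>-200)&(X[...,0]<20)&(c['image'].min(2)>165)
q=X[m]; print('front',np.percentile(q[:,0],[.5,1,3]).round(1))
for x in range(-150,-20,15):
    s=q[abs(q[:,0]-x)<6]
    if len(s)>20: print(x,len(s),'y',np.percentile(s[:,1],[1,99]).round(1),'z',np.median(s[:,2]).round(1))
E
python3 wv.py
```

```text
t 9.45 pos [-33.5   1.9  82.7] z [ 0.619  0.006 -0.786] y [-0.008  1.     0.001] F [-0.1 -0.8 10.6] gap 0.219 gf 5.2 q [ 0.45  0.36  1.97 -1.03  0.44 -0.06]
front [-102.9 -102.5 -101.7]
-105 631 y [-21.9  25.7] z 76.9
-90 1415 y [-22.2  25.5] z 77.0
-75 1200 y [-22.3  25.4] z 77.0
-60 979 y [-22.4  25.2] z 77.0
-45 654 y [-22.8  25.1] z 77.0
-30 269 y [-7.8 11.7] z 77.0
```

Call:
arm_command:
  rows: "4 0 -3.1 0 0 0 0.22;4 0 -3.1 0 0 0 0.22;4 0 -3.1 0 0 0 0.22;4 0 -3.1 0 0 0 0.22;4 0 -3.1 0 0 0 0.22;4 0 -3.1 0 0 0 0.22;4 0 -3.1 0 0 0 0.22;4 0 -3.1 0 0 0 0.22;0 0 0 0 0 0 0.22"

```text
time: 10.62
eef_pos: [0.6059, 0.2345, 0.0827]
tcp_rot: [0.091, 0.94, -0.031, 0.326]
force: [0.2, 0.2, 12.0]
finger_gap: 0.222
gripper_force: 5.6
```

```bash
python3 wv.py w2.png
```

```text
t 10.62 pos [-73.9   1.6  82.7] z [ 0.619  0.006 -0.786] y [-0.008  1.     0.001] F [ 0.1  0.3 12. ] gap 0.222 gf 5.6 q [ 0.5   0.33  2.03 -1.08  0.46  0.04]
front [-143.2 -142.8 -142. ]
-135 1464 y [-22.   25.4] z 76.9
-120 1270 y [-22.3  25.2] z 76.9
-105 1023 y [-22.5  24.9] z 76.9
-90 816 y [-22.7  24.7] z 76.9
-75 289 y [-22.2  11.3] z 77.0
-60 242 y [-7.8 11.9] z 77.0
-45 216 y [-8.3 12.6] z 77.0
-30 201 y [-10.2  14.2] z 77.2
```

View pics/w2.png

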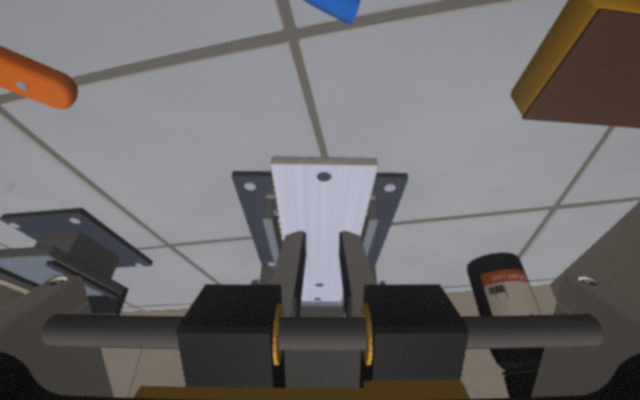

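Call:
arm_command:
  rows: "-6 0 -7.8 0 0 0 0.22;-12 0 -16 0 0 0 0.22;-12 0 -16 0 0 0 0.22;-10 0 -13 0 0 0 0.4;0 0 0 0 0 0 0.7;0 0 0 0 0 0 1"

```text
time: 11.42
eef_pos: [0.6017, 0.2331, 0.1442]
tcp_rot: [0.092, 0.942, -0.033, 0.322]
force: [-0.7, 0.4, -0.9]
finger_gap: 0.501
gripper_force: 0.0
```

```bash
python3 wv.py
python3 - <<'E'
from h import *
M=(MAG[0],MAG[1],MAG[2]-.4)
plan(*tgt(M,[-112,0.8,110],10,1));plan(*tgt(M,[-112,.8,56],10,1))
E
```

```text
t 11.43 pos [-77.8  -0.7 144.2] z [ 0.613  0.001 -0.79 ] y [-0.006  1.    -0.003] F [-0.8  0.3 -0.9] gap 0.501 gf 0.0 q [ 0.5   0.24  1.95 -0.82  0.57 -0.25]
front [-143.4 -143.1 -141.7]
-135 1204 y [-22.7  25.6] z 76.8
-120 1097 y [-22.8  25.4] z 76.9
-105 916 y [-22.9  25. ] z 76.9
-90 774 y [-23.1  24.8] z 77.0
-75 666 y [-23.3  24.6] z 77.0
-60 572 y [-23.4  24.4] z 77.0
-45 495 y [-23.4  24.2] z 77.0
-30 438 y [-23.9  23.9] z 77.0
rows 3 rot/row [0.  9.3 0.3] shift total in final tool axes [39.6  2.  27.5] in present axes [47.8  2.6  5.9]
rows 3 rot/row [0.  9.3 0.3] shift total in final tool axes [48.9  2.  80.7] in present axes [80.9  2.8 48.6]
```

Call:
arm_command:
  rows: "24 1.5 3 0 0 0 1;24 1.5 3 0 0 0 1;0 0 0 0 9.3 0.4 1;0 0 0 0 9.3 0.4 1;0 0 0 0 9.3 0.3 1;0 0 0 0 0 0 1"

```text
time: 12.22
eef_pos: [0.5745, 0.233, 0.1103]
tcp_rot: [0.113, 0.983, -0.023, 0.141]
force: [-0.5, 0.2, 0.5]
finger_gap: 1.001
gripper_force: 0.0
```

```bash
python3 wv.py
python3 - <<'E'
from h import *
M=(MAG[0],MAG[1],MAG[2]-.7)
plan(fr(MAG,[-112,1.3,56]),tgt(M,[-112,0.8,110],10,1)[1])
E
```

```text
t 12.22 pos [-104.4   -6.1  110.3] z [ 0.281 -0.021 -0.959] y [ 0.031  0.999 -0.013] F [-0.5  0.1  0.5] gap 1.001 gf 0.0 q [ 0.38  0.31  1.76 -0.23  0.86 -0.83]
front [-143.  -142.5 -140.7]
-135 1031 y [-22.5  25.5] z 76.9
-120 1029 y [-22.5  25.2] z 77.0
-105 914 y [-22.4  24.7] z 77.0
-90 832 y [-23.1  24.4] z 76.9
-75 746 y [-23.3  24.3] z 77.0
-60 678 y [-23.4  23.9] z 77.0
-45 602 y [-23.6  23.7] z 77.1
-30 529 y [-23.8  23.4] z 76.6
rows 1 rot/row [-1.1  6.3 -0.7] shift total in final tool axes [14.4  8.4 51.3] in present axes [20.   9.1 49.3]
```

Call:
arm_command:
  rows: "10 4.5 0 -0.6 3.2 -0.4 1;10 4.5 0 -0.6 3.2 -0.3 1;0 0 0 0 0 0 1"

```text
time: 12.65
eef_pos: [0.5522, 0.246, 0.1032]
tcp_rot: [0.105, 0.991, -0.009, 0.084]
force: [-0.4, -0.7, 0.6]
finger_gap: 1.002
gripper_force: 0.0
```

Run:
```python
from h import *
magstate()
M=(MAG[0],MAG[1],MAG[2]-.7)
plan(fr(MAG,[-112,1.3,56]),tgt(M,[-112,0.8,110],10,1)[1])
```

```text
t 12.65 pos [-128.9    2.2  103.2] z [ 0.169 -0.002 -0.986] y [ 0.009  1.    -0.   ] F [-0.3 -0.7  0.6] gap 1.002 gf 0.0 q [ 0.36  0.32  1.72 -0.11  0.96 -0.94]
rows 1 rot/row [ 0.  -0.3  0.2] shift total in final tool axes [-8.4 -0.7 49.4] in present axes [-8.6 -0.7 49.3]
```

Orientation is good. Now down around the plate's edges.

Call:
arm_command:
  rows: "-4.3 -0.7 8 0 0 0 1;-4.3 0 8 0 0 0 1;0 0 11 0 0 0 1;0 0 11 0 0 0 1;0 0 11 0 0 0 1;0 0 0 0 0 0 1"

```text
time: 13.4
eef_pos: [0.5696, 0.2423, 0.0565]
tcp_rot: [0.105, 0.991, -0.008, 0.084]
force: [-0.1, -0.1, 0.2]
finger_gap: 0.999
gripper_force: 0.0
```

```bash
python3 wv.py w3.png
```

```text
t 13.4 pos [-111.     2.    56.5] z [ 0.168 -0.    -0.986] y [0.01  1.    0.002] F [-0.1 -0.1  0.2] gap 0.999 gf 0.0 q [ 0.34  0.39  1.75 -0.11  0.86 -0.95]
front [-143.  -142.6 -141.4]
-135 1554 y [-22.4  25.2] z 76.9
-120 1548 y [-22.5  25.1] z 76.9
-105 1337 y [-22.6  24.5] z 76.9
-90 1195 y [-23.1  24.3] z 76.7
-75 657 y [-23.5  23.9] z 76.8
-45 61 y [-23.2  18.3] z 76.9
-30 546 y [-23.5  22.4] z 76.8
```

View pics/w3.png

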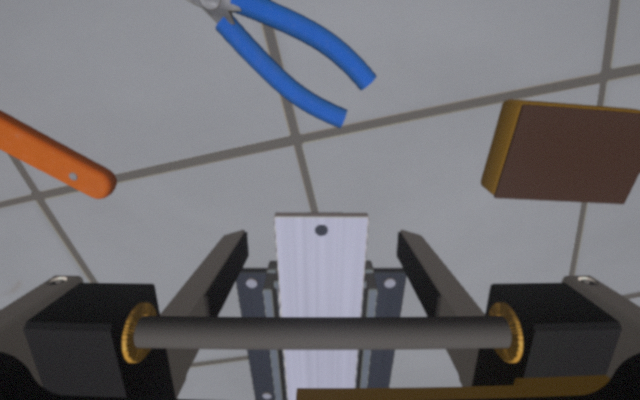

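Fingertips at (243,240) and (402,240) straddle the plate (columns 277–367) symmetrically, so I'm closing.

Call:
arm_command:
  rows: "0 0 0 0 0 0 0.7;0 0 0 0 0 0 0.6;0 0 0 0 0 0 0.5;0 0 0 0 0 0 0.4;0 0 0 0 0 0 0.4;0 0 0 0 0 0 0.4"
  squeeze: 45

```text
time: 14.2
eef_pos: [0.5704, 0.2427, 0.058]
tcp_rot: [0.105, 0.991, -0.007, 0.085]
force: [0.2, 0.4, -0.1]
finger_gap: 0.521
gripper_force: 45.0
```

```bash
python3 wv.py
```

```text
t 14.2 pos [-110.3    2.5   58. ] z [ 0.17   0.001 -0.985] y [0.009 1.    0.003] F [ 0.2  0.4 -0.1] gap 0.521 gf 45.0 q [ 0.35  0.39  1.75 -0.11  0.86 -0.95]
front [-142.9 -142.5 -141.1]
-135 1554 y [-20.8  26.7] z 76.9
-120 1478 y [-20.7  25.9] z 76.9
-105 1336 y [-21.2  25.5] z 76.9
-90 1206 y [-22.2  25.2] z 76.7
-75 851 y [-22.5  24.8] z 76.8
-30 617 y [-23.3  23.1] z 76.8
```

Call:
arm_command:
  rows: "-0.3 0 -2 0 0 0 0.4;-0.6 0 -3.5 0 0 0 0.4;-0.9 0 -5 0 0 0 0.4;0 0 0 0 0 0 0.4"

```text
time: 14.75
eef_pos: [0.5707, 0.2428, 0.0691]
tcp_rot: [0.105, 0.991, -0.007, 0.085]
force: [-0.1, 0.6, -1.4]
finger_gap: 0.524
gripper_force: 45.0
```

```bash
sed -i 's/abs(X\[...,2\]-78)<2.5/abs(X[...,2]-85)<12/' wv.py; python3 wv.py
```

```text
t 14.75 pos [-110.     2.7   69.1] z [ 0.171  0.002 -0.985] y [0.009 1.    0.003] F [-0.2  0.6 -1.4] gap 0.524 gf 45.0 q [ 0.35  0.38  1.73 -0.11  0.89 -0.95]
front [-142.6 -142.2 -140.9]
-135 1548 y [-20.6  26.8] z 88.3
-120 1498 y [-20.4  26. ] z 88.1
-105 1314 y [-21.1  25.8] z 88.0
-90 1182 y [-21.6  25.4] z 87.5
-75 932 y [-21.8  24.9] z 87.4
-30 627 y [-23.  23.] z 86.8
```

Call:
arm_command:
  rows: "10 0 -3 0 0 0 0.4;15 0 -4 0 0 0 0.4;20 0 -5 0 0 0 0.4;20 0 -6 0 0 0 0.4;20 0 -8 0 0 0 0.4;20 0 -10 0 0 0 0.4;20 0 -12 0 0 0 0.4;15 0 -10 0 0 0 0.4;5 0 -5 0 0 0 0.4"

```text
time: 15.92
eef_pos: [0.4193, 0.275, 0.1069]
tcp_rot: [0.104, 0.991, -0.007, 0.085]
force: [0.4, 0.1, -2.5]
finger_gap: 0.527
gripper_force: 45.0
```

```bash
cat > rv.py <<'E'
from h import *
magstate(REST)
c=cap('wrist',sys.argv[1] if len(sys.argv)>1 else None);P=cloud(c)
s=r.get_state();Q=R.from_quat(s['tcp_rot']);X=Q.inv().apply((P-s['eef_pos']).reshape(-1,3)).reshape(P.shape)*1000
m=(c['range_z']>0)&(abs(X[...,2]+21)<14)&(abs(X[...,1])<30)&(c['image'].min(2)>150)
q=X[m]
for x in range(40,-140,-20):
    t=q[abs(q[:,0]-x)<6]
    if len(t)>20: print('toolx',x,len(t),'y',np.percentile(t[:,1],[1,99]).round(1),'z',np.median(t[:,2]).round(1))
print('ends',np.percentile(q[:,0],[.3,99.7]).round(1))
A=np.c_[q[:,:2],np.ones(len(q))];k=np.linalg.lstsq(A,q[:,2],rcond=None)[0];n=Q.apply(np.array([k[0],k[1],-1])/np.linalg.norm([k[0],k[1],1]));n=R.from_euler('z',-REST[2],degrees=True).apply(n)
print('plate normal in rest frame',n.round(3))
E
python3 rv.py
python3 - <<'E'
from h import *
plan(*tgt(REST,[-90,0,110],10,1))
E
```

```text
t 15.93 pos [-268.2  324.1  106.9] z [ 0.17  -0.018 -0.985] y [0.127 0.992 0.004] F [ 0.4  0.1 -2.5] gap 0.527 gf 45.0 q [ 0.53  0.19  1.91 -0.14  0.92 -0.75]
toolx 20 1614 y [-23.8  24.4] z -22.6
toolx 0 1469 y [-23.8  23.5] z -19.0
toolx -20 1262 y [-24.6  23.5] z -15.0
toolx -40 829 y [-25.   23.2] z -11.6
ends [-42.7  29.5]
plate normal in rest frame [ 0.015 -0.004  1.   ]
rows 7 rot/row [-0.1 -0.  -1. ] shift total in final tool axes [-175.9 -324.3   28.1] in present axes [-215.3 -299.1   33.2]
```

Call:
arm_command:
  rows: "0 0 0 -0.3 -0.5 -4 0.4;0 0 0 -0.3 -0.4 -4 0.4;-8 -16 1.4 0 0 0 0.4;-18 -32 2.8 0 0 0 0.4;-20 -37 3 0 0 0 0.4;-20 -37 3 0 0 0 0.4;-20 -37 3 0 0 0 0.4;-20 -37 3 0 0 0 0.4;-20 -37 3 0 0 0 0.4;-20 -37 3 0 0 0 0.4;-18 -33 3 0 0 0 0.4;-9 -17 2 0 0 0 0.4"

```text
time: 17.48
eef_pos: [0.5733, -0.0592, 0.1149]
tcp_rot: [0.036, 0.995, -0.009, 0.093]
force: [-0.0, -1.2, -0.8]
finger_gap: 0.527
gripper_force: 45.0
```

```bash
python3 rv.py w4.png
python3 - <<'E'
from h import *
plan(*tgt(REST,[-65,0,100],9,1))
c=load('wrist');P=cloud(c);a=np.radians(-REST[2])
d=P-[REST[0],REST[1],0]; X=np.stack([d[...,0]*np.cos(a)-d[...,1]*np.sin(a),d[...,0]*np.sin(a)+d[...,1]*np.cos(a),d[...,2]],-1)*1000
z=X[...,2]; near=(abs(X[...,0]-30)<90)&(abs(X[...,1])<60)
print(np.histogram(z[near],bins=range(40,110,4)))
for lo,hi,n in((53,57,'deck'),(58,63,'strip'),(74,79,'stop')):
    m=near&(z>lo)&(z<hi)
    if m.sum()>20: print(n,m.sum(),np.percentile(X[m],[2,50,98],axis=0).round(1).tolist())
E
```

```text
t 17.48 pos [-87.3   3.6 114.9] z [ 0.185 -0.01  -0.983] y [-0.009  1.    -0.012] F [ 0.1 -1.2 -0.8] gap 0.527 gf 45.0 q [-0.24  0.25  1.81  0.02  0.9  -1.75]
toolx 20 1601 y [-22.3  25.8] z -22.9
toolx 0 1447 y [-22.2  25. ] z -19.2
toolx -20 1256 y [-22.8  25.2] z -15.2
toolx -40 668 y [-23.3  24.5] z -12.0
ends [-41.1  30.3]
plate normal in rest frame [0.001 0.014 1.   ]
rows 1 rot/row [-0.7  1.7  0.6] shift total in final tool axes [-18.7  -2.4  18.1] in present axes [-18.1  -2.4  18.7]
(array([  0,   0,   0,   0, 218,   4,  29,  31,  86,  14,   0,   0,   0,
         0,   0,   0,   0]), array([ 40,  44,  48,  52,  56,  60,  64,  68,  72,  76,  80,  84,  88,
        92,  96, 100, 104, 108]))
strip 200 [[-14.3, -40.3, 58.1], [11.5, -36.9, 58.8], [34.3, -34.5, 59.8]]
stop 83 [[75.8, -38.9, 74.0], [80.1, -33.9, 75.4], [85.6, 41.7, 76.5]]
```

View pics/w4.png

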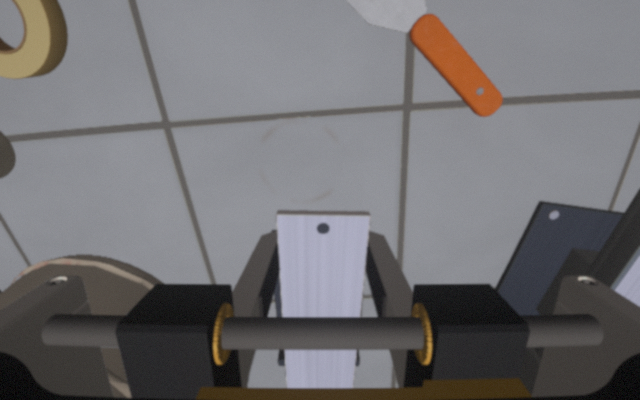

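Call:
arm_command:
  rows: "-9 -2 9.3 -0.7 0 0 0.4;-9 -2 9.3 0 0 0 0.4;2.4 0 12.5 0 0 0 0.4;2.4 0 12.5 0 0 0 0.4;2.4 0 12.5 0 0 0 0.4;1.5 0 8 0 0 0 0.4;0 0 0 0 0 0 0.4"

```text
time: 18.4
eef_pos: [0.5921, -0.0623, 0.0528]
tcp_rot: [0.034, 0.995, -0.003, 0.092]
force: [0.5, -0.2, -1.5]
finger_gap: 0.522
gripper_force: 45.0
```

```bash
python3 rv.py
```

```text
t 18.4 pos [-68.3   2.1  52.8] z [ 0.183  0.003 -0.983] y [-0.013  1.     0.001] F [ 0.5 -0.2 -1.5] gap 0.522 gf 45.0 q [-0.24  0.34  1.85  0.05  0.77 -1.78]
toolx 20 1580 y [-23.5  24.6] z -22.3
toolx 0 1439 y [-23.2  23.8] z -18.5
toolx -20 1241 y [-24.   23.9] z -14.5
toolx -40 699 y [-24.5  23.5] z -11.3
ends [-41.4  29.9]
plate normal in rest frame [0.003 0.    1.   ]
```

Call:
arm_command:
  rows: "0.7 -1.5 4 0 0 0 0.4;0.7 0 4 0 0 0 0.4;0 0 0 0 0 0 0.4"

```text
time: 18.82
eef_pos: [0.5924, -0.0639, 0.0453]
tcp_rot: [0.034, 0.995, -0.003, 0.092]
force: [-0.7, 0.2, -1.9]
finger_gap: 0.526
gripper_force: 45.0
```

Call:
arm_command:
  rows: "0.2 0 1 0 0 0 0.4;0.2 0 1 0 0 0 0.4;0 0 0 0 0 0 0.4"

```text
time: 19.2
eef_pos: [0.5926, -0.0639, 0.0435]
tcp_rot: [0.034, 0.995, -0.003, 0.093]
force: [0.2, 0.1, -0.7]
finger_gap: 0.524
gripper_force: 45.0
```

Call:
arm_command:
  rows: "0.2 0 1 0 0 0 0.4;0 0 0 0 0 0 0.4"

```text
time: 19.45
eef_pos: [0.5926, -0.0639, 0.0425]
tcp_rot: [0.034, 0.995, -0.003, 0.093]
force: [0.6, 0.4, -1.1]
finger_gap: 0.524
gripper_force: 45.0
```

Call:
arm_command:
  rows: "0.2 0 1 0 0 0 0.4;0 0 0 0 0 0 0.4"

```text
time: 19.7
eef_pos: [0.5926, -0.0639, 0.0414]
tcp_rot: [0.034, 0.995, -0.003, 0.093]
force: [0.4, 0.5, -1.7]
finger_gap: 0.526
gripper_force: 45.0
```

Call:
arm_command:
  rows: "0.2 0 1 0 0 0 0.4;0 0 0 0 0 0 0.4"

```text
time: 19.95
eef_pos: [0.5929, -0.064, 0.0406]
tcp_rot: [0.034, 0.995, -0.003, 0.093]
force: [0.4, -0.5, -0.2]
finger_gap: 0.519
gripper_force: 45.0
```

Call:
arm_command:
  rows: "0.1 0 0.6 0 0 0 0.4;0 0 0 0 0 0 0.4"

```text
time: 20.2
eef_pos: [0.593, -0.064, 0.0402]
tcp_rot: [0.034, 0.995, -0.003, 0.093]
force: [-0.8, -0.3, 0.2]
finger_gap: 0.526
gripper_force: 45.0
```

Call:
arm_command:
  rows: "-3.5 0 0.6 0 0 0 0.4;-3.5 0 0.6 0 0 0 0.4;-3.5 0 0.6 0 0 0 0.4;-3 0 0.5 0 0 0 0.4;0 0 0 0 0 0 0.4"

```text
time: 20.82
eef_pos: [0.6073, -0.065, 0.0404]
tcp_rot: [0.034, 0.995, -0.003, 0.093]
force: [0.8, 0.0, 2.5]
finger_gap: 0.524
gripper_force: 45.0
```

Call:
arm_command:
  rows: "-1.5 0 0.3 0 0 0 0.4;-1.5 0 0.3 0 0 0 0.4;0 0 0 0 0 0 0.4"

```text
time: 21.2
eef_pos: [0.6097, -0.0651, 0.0403]
tcp_rot: [0.034, 0.995, -0.003, 0.093]
force: [-0.3, -0.0, 3.8]
finger_gap: 0.527
gripper_force: 45.0
```

Call:
arm_command:
  rows: "-1 0 0.2 0 0 0 0.4;-1 0 0.2 0 0 0 0.4;0 0 0 0 0 0 0.4"

```text
time: 21.58
eef_pos: [0.6101, -0.0651, 0.04]
tcp_rot: [0.034, 0.995, -0.003, 0.091]
force: [-4.6, 0.6, 7.0]
finger_gap: 0.521
gripper_force: 45.0
```

Call:
arm_command:
  rows: "-1 0 -0.4 0 0 0 0.4;-1 0 -0.4 0 0 0 0.4;-0.5 0 -0.2 0 0 0 0.4;0 0 0 0 0 0 0.4"

```text
time: 22.08
eef_pos: [0.6101, -0.0651, 0.04]
tcp_rot: [0.034, 0.995, -0.003, 0.089]
force: [-7.1, -0.9, 4.2]
finger_gap: 0.525
gripper_force: 45.0
```

```bash
python3 rv.py
```

```text
t 22.07 pos [-50.1   0.8  40. ] z [ 0.177  0.003 -0.984] y [-0.014  1.     0.001] F [-7.  -1.5  4.2] gap 0.525 gf 45.0 q [-0.24  0.38  1.82  0.04  0.77 -1.77]
toolx 20 1618 y [-23.6  24.5] z -22.1
toolx 0 1498 y [-23.4  23.8] z -19.3
toolx -20 1301 y [-24.1  23.7] z -16.2
toolx -40 654 y [-24.3  23.4] z -13.7
toolx -80 664 y [-24.9  22.6] z -7.8
ends [-86.   29.6]
plate normal in rest frame [-0.034  0.     0.999]
```

Call:
arm_command:
  rows: "-0.2 0 -1 0 0 0 0.4;-0.2 0 -1 0 0 0 0.4;0 0 0 0 0 0 0.4"

```text
time: 22.5
eef_pos: [0.6101, -0.0647, 0.0415]
tcp_rot: [0.034, 0.995, -0.002, 0.089]
force: [-5.1, -1.0, -0.9]
finger_gap: 0.521
gripper_force: 44.9
```

```bash
python3 rv.py
```

```text
t 22.5 pos [-50.2   1.2  41.5] z [ 0.177  0.004 -0.984] y [-0.014  1.     0.001] F [-5.  -1.4 -0.9] gap 0.521 gf 44.9 q [-0.24  0.38  1.82  0.04  0.77 -1.77]
toolx 20 1604 y [-23.6  24.7] z -22.6
toolx 0 1463 y [-23.4  23.7] z -19.3
toolx -20 1266 y [-24.1  23.7] z -15.6
toolx -40 739 y [-24.6  23.4] z -12.6
ends [-41.8  29.3]
plate normal in rest frame [-0.005  0.001  1.   ]
```

Call:
arm_command:
  rows: "-1 0 0.2 0 0 0 0.4;-1 0 0.2 0 0 0 0.4;0 0 0 0 0 0 0.4"

```text
time: 22.92
eef_pos: [0.6101, -0.0647, 0.0407]
tcp_rot: [0.034, 0.996, -0.002, 0.087]
force: [-8.9, -0.6, 0.0]
finger_gap: 0.522
gripper_force: 45.0
```

Run:
```python
from h import *
magstate(REST)
M,Rr=MAG,REST
c=cap('side');d=cap('scene')
it=[]
a=overlay(d,it,(165,120,385,290),2,'');b=overlay(c,it,(280,150,460,330),2,'')
H=max(a.shape[0],b.shape[0]);o=np.zeros((H,800,3),np.uint8);o[:a.shape[0],:a.shape[1]]=a;o[:b.shape[0],440:]=b
cv2.imwrite('pics/ov2.png',o)
```

```text
t 22.93 pos [-50.2   1.2  40.7] z [ 0.173  0.004 -0.985] y [-0.014  1.     0.001] F [-8.8 -1.3  0. ] gap 0.522 gf 45.0 q [-0.24  0.38  1.81  0.04  0.77 -1.77]
```

View pics/ov2.png

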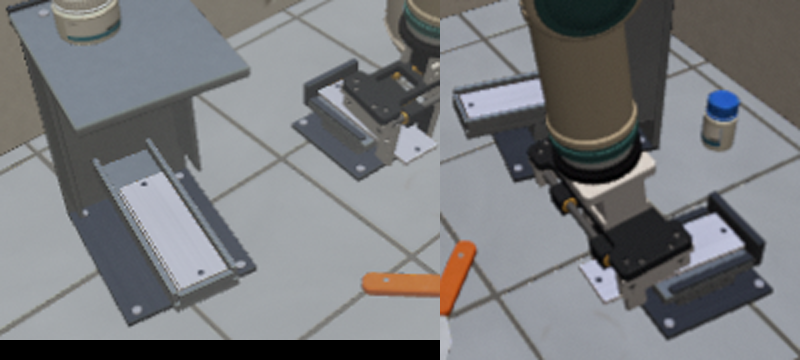

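The plate lies between the strips with its end at the back stop (side crop, about (745,245)), and the remaining stack sits behind the magazine lip. I'm easing the push and releasing.

Call:
arm_command:
  rows: "0.8 0 -0.1 0 0 0 0.4;0 0 0 0 0 0 0.6;0 0 0 0 0 0 0.75;0 0 0 0 0 0 0.9;0 0 0 0 0 0 1;0 0 0 0 0 0 1;0 0 0 0 0 0 1"

```text
time: 23.9
eef_pos: [0.615, -0.0655, 0.0435]
tcp_rot: [0.034, 0.995, -0.003, 0.093]
force: [-0.7, 0.1, 0.3]
finger_gap: 0.993
gripper_force: 0.0
```

```bash
python3 rv.py
```

```text
t 23.9 pos [-45.2   0.8  43.5] z [ 0.185  0.003 -0.983] y [-0.013  1.     0.   ] F [-0.7  0.   0.3] gap 0.993 gf 0.0 q [-0.24  0.38  1.81  0.05  0.77 -1.77]
toolx 40 80 y [-23.1  23.4] z -23.4
toolx 20 1639 y [-23.4  24.6] z -20.4
toolx 0 1444 y [-23.4  24.3] z -16.8
toolx -20 1212 y [-23.6  24.2] z -12.8
toolx -40 940 y [-23.8  23.9] z -9.2
ends [-44.2  34.4]
plate normal in rest frame [ 0.002 -0.001  1.   ]
```

Call:
arm_command:
  rows: "0 0 -10 0 0 0 1;0 0 -20 0 0 0 1;0 0 -35 0 0 0 1;0 0 -40 0 0 0 1;0 0 -40 0 0 0 1;0 0 -20 0 0 0 1;0 0 0 0 0 0 1;0 0 0 0 0 0 1"

```text
time: 24.95
eef_pos: [0.584, -0.0633, 0.2049]
tcp_rot: [0.034, 0.995, -0.003, 0.092]
force: [-0.2, 0.7, -1.1]
finger_gap: 1.001
gripper_force: 0.0
```

Run:
```python
from h import *
magstate(REST)
c=cap('wrist','w5.png');P=cloud(c);a=np.radians(-REST[2])
d=P-[REST[0],REST[1],0]; X=np.stack([d[...,0]*np.cos(a)-d[...,1]*np.sin(a),d[...,0]*np.sin(a)+d[...,1]*np.cos(a),d[...,2]],-1)*1000
m=(abs(X[...,2]-61)<5)&(abs(X[...,1])<30)&(abs(X[...,0])<110)&(c['image'].min(2)>150);q=X[m]
print(np.percentile(q,[.5,50,99.5],axis=0).round(1))
for x in(-70,-40,-10,20,50,70):
    t=q[abs(q[:,0]-x)<6]; 
    if len(t)>10: print(x,np.percentile(t[:,1],[1,99]).round(1),np.median(t[:,2]).round(1))
s=(X[...,2]>70)&(X[...,2]<80)&(abs(X[...,1])<38)&(abs(X[...,0]-80)<20);print('stop',np.percentile(X[s],[2,50,98],axis=0).round(1) if s.sum()>5 else s.sum())
```

```text
t 24.95 pos [-76.3   0.4 204.9] z [ 0.183  0.003 -0.983] y [-0.013  1.     0.001] F [-0.3  0.7 -1.1] gap 1.001 gf 0.0 q [-0.25  0.19  1.64  0.04  1.13 -1.76]
[[-82.8 -22.5  58.3]
 [-16.1   2.   60. ]
 [ 73.7  26.5  61.7]]
-70 [-22.2  26.4] 60.0
-40 [-22.4  25.6] 60.1
-10 [-22.1  25.8] 60.0
20 [-21.6  26. ] 60.0
50 [-22.   26.1] 60.0
70 [-21.9  25.6] 60.0
stop [[ 75.2 -36.6  70.3]
 [ 78.1   0.5  75.1]
 [ 84.9  36.4  76.7]]
```

View pics/w5.png

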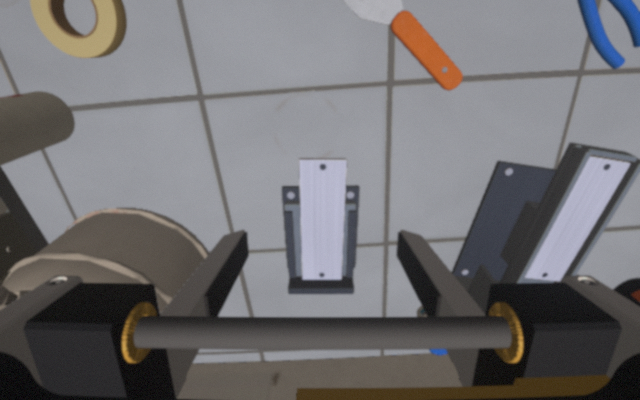

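The plate lies flat and straight between the strips, at (323,220). Its rear end sits at the stop face, (322,280), and the stack and tools are undisturbed.

```bash
python3 -c "
from bench import r
print(r.job_done())"
```

```text
the job is handed in; nothing more can be done
None
```

The top plate now lies flat on the scraping rest, between the side strips with its end home against the back stop. The other two plates are still in the magazine, the scraper and cutters look untouched, and I handed the job in at about 25 s of the 72 s allowed.

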